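Find the socket that fits the lamp-base nut

ROBOT

A 6-joint arm with a two-finger parallel gripper is mounted at the origin on the work surface. World frame = base frame: x ahead of the robot, y to its left, z up, the work surface at z = 0. Lengths are in m, angles in degrees, forces in N, time in s.
With the tool pointing down it reaches from about 0.4 to 0.825 m from the base axis. Payload 7 kg.
Tool frame: the origin (TCP) lies between the finger pads; the fingertips stand 14 mm ahead of it and the grasp point (between the pads) lies 5 mm behind it; z points along the fingers, y is the line along which they close (so a half turn about z gives the same grasp; the last joint's range is limited). The gripper opens to 88 mm and grips with 3 to 60 N. Pads are 19 mm wide; open, the fingers measure 130 mm over their backs; the gripper's body (78 mm by 193 mm) begins 47 mm behind the grasp point.
Start: joints at [-56.946, 20.546, 0.682, 0, -70.136, -16.507], TCP at [0.192, -0.647, 0.241] pointing down, gripper open.
Joint ranges: [-176.03, 176.03], [-82.01, 121.73], [-58.28, 71.71], [-173.87, 95.51], [-174.79, -0.11], [-173.66, 173.66]. Speed limits (degrees/s): [136.94, 136.94, 172.46, 180, 180, 180].

INTERFACE

Orientations are given as [roll, pitch, yaw] about the fixed x, y, z axes, in that order (R = Rz(yaw) Ry(pitch) Rx(roll)).
In Python, from plant import status, cams, job gives the robot as it stands. The module is installed in compiled form; this text tells all that it offers.
- The arm moves only by the tool step_arm, never from a script. Its arguments are lists of equal length, an entry for each row: "xyz": the shift along the tool's x, y, z each as a share of 20 cm, from -1 to 1, a list of three; "yaw": the turn about the tool's z as a share of 360 degrees, from -1 to 1; "claw": the closure, from -1 (fully open) to 1 (shut). A call has 1 to 20 rows; each row is the pose to reach, as a shift and turn from the pose commanded when the call began, along the tool's axes at that moment, turning the shorter way round; what a row does not reach only later rows make up. A row lasts 1/12 s, in which the tool goes at most 41.7 mm and 7.16 degrees, less where a joint would pass 70% of its speed; a pose out of reach is approached as far as the arm can. A call with a number of a shift or a turn outside -1 to 1 is refused whole. A call with a gripper value outside its range is refused whole. The fingers move at their own pace and stop on an object; "grip_force" is the grip in N (left out, the last holds). Time passes only in rows, so rows that repeat a pose let the fingers close. It gives the time, the measured TCP pose, the force, the opening and the grip force at its end, in the units of the state.
- status.get_state(): the state, without advancing time (a new reading comes with each control period).
- cams.capture(name): name is "scene" or "top" or "wrist"; returns (picture, depth): 384x512x3 uint8, blue, green, red; 384x512 float32, m along the optical axis (not along the pixel's ray), 0 where there is no reading.
- cams.calibration(name): a dict with "mtx" (3x3 intrinsics, pixels), "camera_from_world" (4x4, takes a point from world to camera coordinates); the wrist camera has in their place "T_tool_cam" (4x4, takes a point from camera to tool coordinates, whose origin is the TCP and whose axes are the flange's). Camera axes: x right, y down, z forward; pixel columns grow to the right and rows downward; lengths in m; the calibration is good to about 2 mm. A picture is of the moment at which its call begins: read the wrist's pose just before it. calibration takes no time and is no camera call.
- job.close_job(): hands the job in; it is judged then, once.
The state is a dict: "time_s": time; "joints": joint angles; "qd": joint speeds; "joint_torque": joint torques, N m; "tcp_pos": TCP position; "eef_rot": TCP orientation; "contact_force": force on the tool from outside, world axes, zero at the start; "moment": the same for the moment, N m; "gripper_width": finger opening in m; "gripper_force": force on a finger pad.
Only numpy, scipy, OpenCV 4.12 (cv2) and the standard library are available. Lean on these libraries where they do the work, as an engineer would, in place of code of your own. Each camera call takes 0.05 s, during which the arm holds its last target. There are 200 camera calls.

TASK

One of the three look-alike steel sockets in the tray fits the hex nut on the lamp base that is screwed to the plywood board. Try them on the nut until you find the one that goes fully home, down to the washer, putting any that does not fit back upright in the tray. Finish while still gripping the fitting socket, seated on the nut; do not knock sockets over and leave the other things on the table where they are.

Things in the scene. Friction and masses are not known exactly. Their poses are not given: they have to be found in the camera images.
- socket_a: One of three upright steel sockets, alike outside: hexagon 34 mm across flats, 50 mm tall, closed end with square drive mark up, hex opening down (24 mm deep, flats parallel to the outer ones). Openings are 17, 20 and 25.6 mm across flats; which has which is unmarked: try them. About 0.15 to 0.3 kg. Origin: centre of the lower, open end; z up; x square to one pair of flats, others at 60 and 120 degrees.
- socket_b: One of three upright steel sockets, alike outside: hexagon 34 mm across flats, 50 mm tall, closed end with square drive mark up, hex opening down (24 mm deep, flats parallel to the outer ones). Openings are 17, 20 and 25.6 mm across flats; which has which is unmarked: try them. About 0.15 to 0.3 kg. Origin: centre of the lower, open end; z up; x square to one pair of flats, others at 60 and 120 degrees.
- socket_c: One of three upright steel sockets, alike outside: hexagon 34 mm across flats, 50 mm tall, closed end with square drive mark up, hex opening down (24 mm deep, flats parallel to the outer ones). Openings are 17, 20 and 25.6 mm across flats; which has which is unmarked: try them. About 0.15 to 0.3 kg. Origin: centre of the lower, open end; z up; x square to one pair of flats, others at 60 and 120 degrees.
- nut (a point): Centre of the hex nut's underside, on its washer's top face, 52 mm above the table; z up; x square to one pair of flats, others at 60 and 120 degrees. Nut: 24 mm across flats, 14 mm tall, top 2.5 mm tapering to 21.5 mm; it does not turn. The origin of a socket fully home is at this point, its lower end on the washer; a socket too small stops on the nut's top, 14 mm higher.
- base: White round plastic lamp base (flange 100 mm across, up to 24 mm above the table; hub 56 mm across up to 50 mm) on a fixed plywood board 150 x 150 x 12 mm that cannot move. A steel washer (44 mm across, 2 mm) lies on the hub; a brass threaded adapter 12 mm thick runs up through the nut and stands 4 mm above it. Origin: centre of the board's underside, straight below the nut.
- tray: Low dark steel tray, 110 (x) x 290 (y) x 12 mm high, walls and floor 4 mm thick, fixed. The sockets stand on its floor, 4 mm above the table, some 90 mm apart along its y. Origin: centre of its underside.
- glue: Yellow glue stick with a white cap, 28 mm across, 90 mm tall, upright. Origin: centre of its underside. Bystander, not to be disturbed.
- spare_base: Another white lamp base without nut, 100 mm across, 38 mm high. Origin: centre of its underside. Bystander, not to be disturbed.
- pencil: Hexagonal orange pencil lying along its y, 178 mm long, 7.5 mm thick. Origin: on the table below its middle. Bystander, not to be disturbed.
Things that resemble listed ones, but are neither listed nor needed, are in the scene too. Leave any black or orange look-alike of the socket_c alone.

How it is judged:
By the outcome, as a careful person would: the job done as asked, in the order asked, and still so for the second after the job is handed in, while the arm keeps its last pose, push and grip.
It also fails if it takes over 72 s, if anything falls off the work surface, if the arm or the gripper's body presses on something with over 40 N, if the wrist force passes 120 N, or if a joint passes its speed limit or range.

## Working session

There is one attempt and no reset: what is moved stays moved. The work goes in short steps, Python scripts to look and compute and a tool call to move; the robot and the scene stay as the last step left them, time stands still between calls to the robot, and variables do not carry over. Pictures are saved under pics/ and viewed, at most 10 in all, crops included, and the job is handed in when it is done.

Besides the shell and the picture viewer there is one more tool, called as a command line: name --pt "numbers of a row" for each row, then --argument value for the rest. step_arm: Moves the arm, as the interface text tells. Shift numbers are shares of 20 cm and turn numbers shares of 360 degrees, none past 1 either way. Its arguments: {"type":"object","properties":{"xyz":{"type":"array"},"yaw":{"type":"array"},"claw":{"type":"array"},"grip_force":{"type":"number"}},"required":["xyz","yaw","claw"]}

```bash
mkdir -p pics
cat > h.py <<'E'
import numpy as np, cv2
from plant import status, cams, job
from scipy.spatial.transform import Rotation as R
def T_tool():
    s=status.get_state(); T=np.eye(4); T[:3,:3]=R.from_euler('xyz',s['eef_rot'],degrees=True).as_matrix(); T[:3,3]=s['tcp_pos']; return T
def look(n):
    c=cams.calibration(n); T=T_tool(); im,d=cams.capture(n)
    W=T@np.array(c['T_tool_cam']) if n=='wrist' else np.linalg.inv(np.array(c['camera_from_world']))
    K=np.array(c['mtx']); v,u=np.indices(d.shape)
    P=np.stack([(u-K[0,2])/K[0,0]*d,(v-K[1,2])/K[1,1]*d,d],-1)@W[:3,:3].T+W[:3,3]
    P[d==0]=np.nan
    return im,d,P,K,W
E
python3 - <<'E'
from h import *
s=status.get_state(); print(s)
for n in ['scene','top']:
    im,d,P,K,W=look(n); cv2.imwrite(f'pics/{n}0.png',im); np.savez(f'{n}0.npz',im=im,P=P); print(n,W.round(3))
a=cv2.imread('pics/scene0.png');b=cv2.imread('pics/top0.png')
cv2.imwrite('pics/top0b.png',cv2.resize(b,(800,600),interpolation=cv2.INTER_CUBIC))
E
```

```text
{'time_s': 0.0, 'joints': array([-5.69445340e+01,  2.05916976e+01,  6.32332335e-01, -1.88634795e-02,
       -7.01355210e+01, -1.65080426e+01]), 'qd': array([-0.08130064, -0.00925535, -0.0393597 , -0.09671802, -0.01865525,
        0.01854319]), 'joint_torque': array([-4.83529238e-04, -5.82722819e+01,  2.93050146e+01,  6.99730173e+00,
        7.02512145e-03, -1.83269685e-04]), 'tcp_pos': array([ 0.19209021, -0.64659618,  0.23961271]), 'eef_rot': array([ 1.79903986e+02, -9.96259476e-03, -1.63458993e+02]), 'contact_force': array([-0.6127356 ,  0.39921278, -0.01199319]), 'moment': array([-0.0203482 , -0.04517025, -0.02028469]), 'gripper_force': 0.0, 'gripper_width': 0.08763440353092233}
scene [[ 0.654  0.585 -0.479  1.062]
 [ 0.756 -0.502  0.42  -0.415]
 [ 0.005 -0.637 -0.771  0.855]
 [ 0.     0.     0.     1.   ]]
top [[-0.008 -0.998  0.07   0.5  ]
 [-1.     0.008  0.005  0.005]
 [-0.005 -0.07  -0.998  1.002]
 [ 0.     0.     0.     1.   ]]
```

View pics/top0b.png

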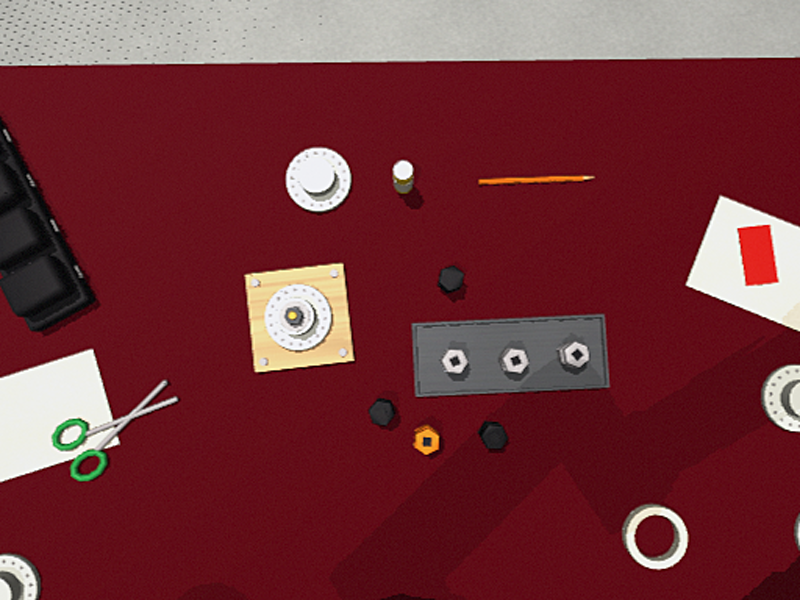

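View pics/scene0.png

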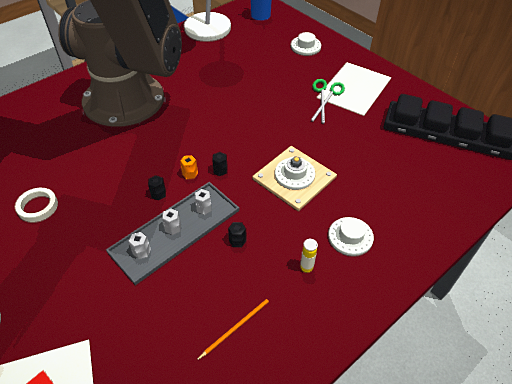

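The top view (800x600) shows the nut at about (295,316) and the sockets at (455,361), (515,361) and (575,354). The spare base, glue and pencil lie beyond them, and the black and orange look-alikes stand around the tray.

Run:
```python
from h import *
z=np.load('top0.npz');P=z['P']
def reg(u,v,r,lo,hi):
    u=int(u*.64);v=int(v*.64);Q=P[v-r:v+r,u-r:u+r].reshape(-1,3);m=(Q[:,2]>lo)&(Q[:,2]<hi);Q=Q[m]
    return (Q[:,:2].min(0)+Q[:,:2].max(0))/2,np.median(Q,0),np.ptp(Q,axis=0),len(Q)
for n,u,v in [('1',455,361),('2',515,361),('3',575,354)]: print(n,reg(u,v,14,.045,.062))
print('nut',reg(295,316,14,.06,.075)); print('washer',reg(295,316,16,.048,.056));print('flange',reg(300,317,30,.018,.03))
for u,v in [(452,279),(382,412),(427,441),(493,436),(403,170)]: print(reg(u,v,14,.03,.1))
c=cams.calibration('wrist');print(c)
s=status.get_state();print(s['joints'])
```

```text
1 (array([ 0.48113228, -0.06651534]), array([ 0.4811891 , -0.06632349,  0.05410701]), array([0.03146881, 0.0361818 , 0.01285472]), 201)
2 (array([ 0.48155121, -0.15338728]), array([ 0.48253152, -0.15339429,  0.05408505]), array([0.03375384, 0.03718875, 0.01417362]), 203)
3 (array([ 0.48987816, -0.24165946]), array([ 0.49086131, -0.2410605 ,  0.054131  ]), array([0.03821371, 0.03619583, 0.01549847]), 212)
nut (array([0.54773601, 0.16393079]), array([0.54756984, 0.16371519, 0.06685824]), array([0.0227254, 0.0263012, 0.0121018]), 103)
washer (array([0.54841072, 0.16498071]), array([0.54807343, 0.16325508, 0.05131647]), array([0.05454935, 0.05274053, 0.00784665]), 340)
flange (array([0.55431394, 0.16225602]), array([0.54703128, 0.15892904, 0.02422399]), array([0.12663445, 0.13147419, 0.01197249]), 939)
(array([ 0.60152128, -0.06389723]), array([ 0.60109742, -0.06349865,  0.05018661]), array([0.03628752, 0.036563  , 0.02383525]), 205)
(array([0.40787505, 0.03987548]), array([0.40821274, 0.03967847, 0.05018799]), array([0.03617877, 0.03620258, 0.02453922]), 210)
(array([ 0.36785177, -0.026
[... 287 characters left out ...]
90064, 0.0055938 , 0.08839346]), array([0.02806668, 0.02796829, 0.06331102]), 210)
{'mtx': array([[294.58005568,   0.        , 258.18342805],
       [  0.        , 294.58005568, 190.93869515],
       [  0.        ,   0.        ,   1.        ]]), 'T_tool_cam': array([[-4.11912094e-05, -9.65730113e-01, -2.59548354e-01,
         6.92243384e-02],
       [ 9.99999998e-01, -5.11394567e-05,  3.15767905e-05,
         3.77639243e-04],
       [-4.37678192e-05, -2.59548352e-01,  9.65730113e-01,
        -1.44252566e-01],
       [ 0.00000000e+00,  0.00000000e+00,  0.00000000e+00,
         1.00000000e+00]])}
[-5.69487204e+01  2.05871283e+01  6.39107944e-01 -1.75177277e-02
 -7.01357233e+01 -1.65066817e+01]
```

step_arm --pt "-0.7 0.65 0.1" --pt "-0.7 0.65 0.1" --pt "-0.7 0.65 0.1" --pt "-0.7 0.65 0.1" --pt "-0.7 0.65 0.1" --yaw '[0, 0, 0, 0, 0]' --claw '[-1, -1, -1, -1, -1]'

```text
time_s: 0.52
tcp_pos: [0.2901, -0.4795, 0.2199]
eef_rot: [179.9, 0.0, -163.4]
contact_force: [0.9, -0.2, 0.4]
gripper_width: 0.0874
gripper_force: 0.0
```

step_arm --pt "-0.7 0.65 0.15" --pt "-0.7 0.65 0.15" --pt "-0.7 0.65 0.15" --pt "-0.7 0.65 0.15" --pt "-0.7 0.65 0.15" --yaw '[0, 0, 0, 0, 0]' --claw '[-1, -1, -1, -1, -1]'

```text
time_s: 0.93
tcp_pos: [0.3873, -0.3152, 0.19]
eef_rot: [180.0, 0.0, -163.4]
contact_force: [0.6, -0.1, 0.9]
gripper_width: 0.0878
gripper_force: 0.0
```

step_arm --pt "-0.7 0.65 0.2" --pt "-0.7 0.65 0.2" --pt "-0.7 0.65 0.2" --pt "-0.7 0.65 0.2" --pt "-0.7 0.65 0.2" --pt "-0.7 0.65 0.2" --pt "-0.7 0.65 0.2" --pt "-0.7 0.65 0.2" --yaw '[0.046, 0.046, 0.046, 0.046, 0.046, 0.046, 0.046, 0.046]' --claw '[-1, -1, -1, -1, -1, -1, -1, -1]'

```text
time_s: 1.6
tcp_pos: [0.4834, -0.1533, 0.1502]
eef_rot: [-180.0, -0.1, -180.0]
contact_force: [-0.3, -0.1, -0.4]
gripper_width: 0.0876
gripper_force: 0.0
```

Run:
```python
from h import *
s=status.get_state();print(s['time_s'],s['joints'].round(1),s['tcp_pos'],s['eef_rot'])
im,d,P,K,W=look('wrist');np.savez('w1.npz',im=im,P=P,W=W)
cv2.imwrite('pics/w1.png',cv2.resize(im,(800,600),interpolation=cv2.INTER_CUBIC))
```

```text
1.6 [  4.6   9.5 -27.4  -0.  -53.2 -94.6] [ 0.48344646 -0.15333132  0.15023799] [-1.79999163e+02 -5.96088756e-02 -1.79951386e+02]
```

View pics/w1.png

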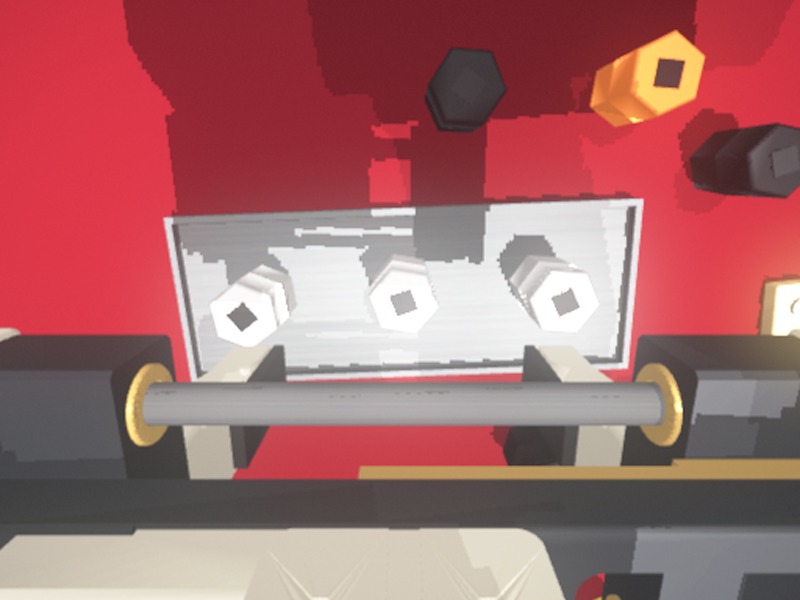

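The wrist view (800x600) shows the sockets at (242,315), (403,300) and (563,300), all upright with clear top hexagons. Next I fit hexagons to the top faces.

```bash
cat >> h.py <<'E'
from scipy.optimize import least_squares, minimize
def hexfit(P,c,zlo,zhi,af,r=.024):
    """fit hexagon (across flats af) to the boundary of the points in height band round c"""
    m=(P[...,2]>zlo)&(P[...,2]<zhi)&(np.hypot(P[...,0]-c[0],P[...,1]-c[1])<r)
    m=cv2.morphologyEx(m.astype(np.uint8),cv2.MORPH_CLOSE,np.ones((3,3)))
    cs=max(cv2.findContours(m,cv2.RETR_EXTERNAL,cv2.CHAIN_APPROX_NONE)[0],key=cv2.contourArea)[:,0]
    B=P[cs[:,1],cs[:,0],:2]; B=B[np.isfinite(B).all(1)]
    def f(p):
        q=B-p[:2]; a=np.radians(p[2]+60*np.arange(6)); return (q@np.array([np.cos(a),np.sin(a)])).max(1)-p[3]/2
    best=min((least_squares(f,[c[0],c[1],t,af],loss='soft_l1',f_scale=.0007) for t in (-20,0,20)),key=lambda s:s.cost)
    x=best.x; x[2]=(x[2]+30)%60-30
    return x.round(4),len(B),round(1e3*np.sqrt((best.fun**2).mean()),2)
E
python3 - <<'E'
from h import *
z=np.load('w1.npz');P=z['P']
for c in [(.482,-.066),(.4825,-.153),(.4905,-.241)]: print(hexfit(P,c,.050,.058,.034))
z=np.load('top0.npz');P=z['P']
for c in [(.482,-.066),(.4825,-.153),(.4905,-.241)]: print('top',hexfit(P,c,.050,.058,.034))
E
```

```text
(array([ 0.4799, -0.0656, -4.0829,  0.0332]), 124, np.float64(0.35))
(array([ 0.48  , -0.1528, -9.5496,  0.0333]), 120, np.float64(0.28))
(array([  0.4881,  -0.2404, -21.9727,   0.0331]), 120, np.float64(0.49))
top (array([ 0.4813, -0.0667, -2.7293,  0.0318]), 45, np.float64(0.6))
top (array([ 0.4815, -0.1536, -8.6813,  0.032 ]), 44, np.float64(0.65))
top (array([  0.4899,  -0.2415, -21.2748,   0.0324]), 44, np.float64(0.74))
```

step_arm --pt "-0.16 0.79 -0.03" --pt "-0.16 0.79 -0.03" --pt "-0.16 0.79 -0.03" --pt "-0.16 0.79 -0.03" --pt "-0.16 0.79 -0.03" --yaw '[0, 0, 0, 0, 0]' --claw '[-1, -1, -1, -1, -1]'

```text
time_s: 2.07
tcp_pos: [0.5176, 0.0077, 0.1576]
eef_rot: [179.9, 0.2, -179.9]
contact_force: [-0.1, -0.5, 0.4]
gripper_width: 0.0876
gripper_force: 0.0
```

step_arm --pt "-0.16 0.79 -0.03" --pt "-0.16 0.79 -0.03" --pt "-0.16 0.79 -0.03" --pt "-0.16 0.79 -0.03" --pt "-0.16 0.79 -0.03" --pt "-0.16 0.79 -0.03" --pt "-0.16 0.79 -0.03" --yaw '[0, 0, 0, 0, 0, 0, 0]' --claw '[-1, -1, -1, -1, -1, -1, -1]'

```text
time_s: 2.65
tcp_pos: [0.5476, 0.1612, 0.1624]
eef_rot: [-180.0, -0.0, 179.9]
contact_force: [-0.3, -1.2, -0.4]
gripper_width: 0.0874
gripper_force: 0.0
```

Run:
```python
from h import *
s=status.get_state();print(s['time_s'],s['joints'].round(1),s['tcp_pos'],s['eef_rot'])
im,d,P,K,W=look('wrist');np.savez('w2.npz',im=im,P=P,W=W)
c=(.5475,.1637)
for lo,hi in [(.0535,.0645),(.0535,.068),(.0625,.068)]: print('nut',lo,hineg if 0 else hi,hexfit(P,c,lo,hi,.024,.02))
m=(P[...,2]>.049)&(np.hypot(P[...,0]-c[0],P[...,1]-c[1])<.03)
Q=P[m];print('washer circ',cv2.minEnclosingCircle(Q[:,:2].astype(np.float32)),np.percentile(Q[:,2],[5,50,95]))
m=(P[...,2]>.0675)&(np.hypot(P[...,0]-c[0],P[...,1]-c[1])<.03);Q=P[m];print('stud',np.median(Q,0),np.ptp(Q,axis=0),cv2.minEnclosingCircle(Q[:,:2].astype(np.float32)))
M=np.linalg.inv(W)@np.array([*c,.06,1]);u,v=(K@M[:3]/M[2])[:2].astype(int);print(u,v)
cv2.imwrite('pics/w2.png',cv2.resize(im[max(v-50,0):v+50,u-66:u+66],(792,600),interpolation=cv2.INTER_CUBIC))
```

```text
2.65 [  36.    14.5  -18.8   -0.   -56.7 -126.1] [0.54758215 0.16116671 0.16242486] [-1.79984609e+02 -3.74478919e-02  1.79924876e+02]
nut 0.0535 0.0645 (array([0.5472, 0.1659, 5.013 , 0.0237]), 109, np.float64(0.83))
nut 0.0535 0.068 (array([0.5468, 0.166 , 4.1693, 0.0237]), 103, np.float64(1.46))
nut 0.0625 0.068 (array([0.5468, 0.1659, 5.6698, 0.0231]), 84, np.float64(0.35))
washer circ ((0.5454009771347046, 0.16523610055446625), 0.029315348714590073) [0.05080838 0.25503737 0.26562711]
stud [0.52195866 0.16483839 0.25679099] [0.03730532 0.04164971 0.199318  ] ((0.5330260992050171, 0.1656998246908188), 0.02206270582973957)
260 194
```

View pics/w2.png

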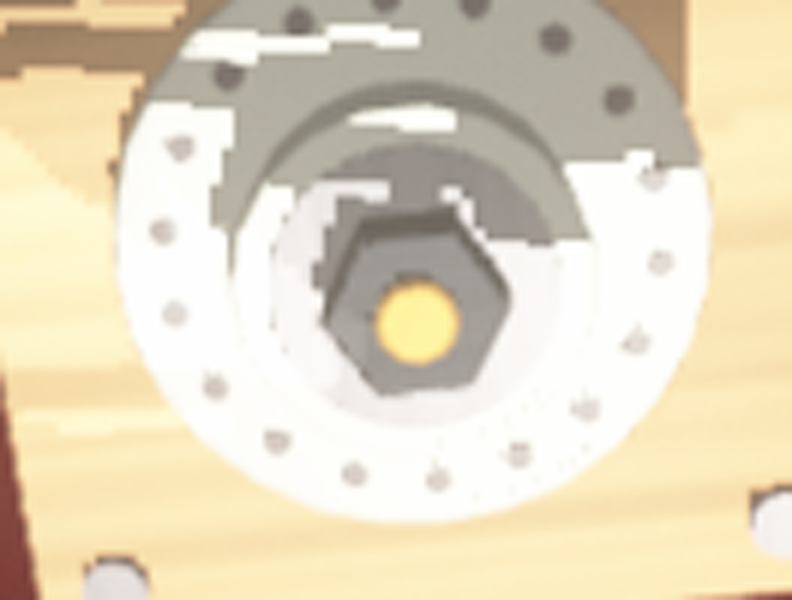

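The close view of the nut shows its top hexagon centred near (415,305) in the crop, with the yellow stud at (417,323) and the flat facing the robot a few degrees off x. I'll take one more reading now that the arm has settled.

Run:
```python
from h import *
for k in range(2):
    s=status.get_state();print(s['time_s'],s['tcp_pos'],np.abs(s['qd']).max())
    im,d,P,K,W=look('wrist')
    print(hexfit(P,(.547,.1645),.0625,.068,.024,.02))
for k in range(2):
    im,d,P,K,W=look('top'); print('top',hexfit(P,(.547,.1645),.0625,.068,.024,.02))
```

```text
2.7 [0.5475466  0.16080463 0.16251874] 0.4628241340158656
(array([0.5468, 0.1659, 7.0412, 0.0231]), 82, np.float64(0.37))
2.75 [0.54761214 0.16069641 0.16262961] 0.2143787224805995
(array([0.5468, 0.1659, 6.0448, 0.0231]), 83, np.float64(0.39))Traceback (most recent call last):
  File "<stdin>", line 7, in <module>
  File "h.py", line 18, in hexfit
    cs=max(cv2.findContours(m,cv2.RETR_EXTERNAL,cv2.CHAIN_APPROX_NONE)[0],key=cv2.contourArea)[:,0]
       ~~~^^^^^^^^^^^^^^^^^^^^^^^^^^^^^^^^^^^^^^^^^^^^^^^^^^^^^^^^^^^^^^^^^^^^^^^^^^^^^^^^^^^^
ValueError: max() iterable argument is empty
```

step_arm --pt "0.17 -0.566 0.13" --pt "0.17 -0.566 0.13" --pt "0.17 -0.566 0.13" --pt "0.17 -0.566 0.13" --pt "0.17 -0.566 0.13" --yaw '[0, 0, 0, 0, 0]' --claw '[-0.2, -0.2, -0.2, -0.2, -0.2]'

```text
time_s: 3.27
tcp_pos: [0.5128, 0.0467, 0.1366]
eef_rot: [-180.0, -0.0, 179.8]
contact_force: [0.6, 0.6, 1.2]
gripper_width: 0.06
gripper_force: 0.0
```

step_arm --pt "0.17 -0.566 0.13" --pt "0.17 -0.566 0.13" --pt "0.17 -0.566 0.13" --pt "0.17 -0.566 0.13" --pt "0.17 -0.566 0.13" --pt "0.17 -0.566 0.13" --pt "0.17 -0.566 0.13" --pt "0.17 -0.566 0.13" --pt "0.17 -0.566 0.13" --yaw '[-0.0722, -0.0722, -0.0722, -0.0722, -0.0722, -0.0722, -0.0722, -0.0722, -0.0722]' --claw '[-0.2, -0.2, -0.2, -0.2, -0.2, -0.2, -0.2, -0.2, -0.2]'

```text
time_s: 4.02
tcp_pos: [0.4804, -0.063, 0.1108]
eef_rot: [-180.0, 0.0, -154.0]
contact_force: [-0.7, 0.2, -0.2]
gripper_width: 0.0525
gripper_force: 0.0
```

```bash
cat >> h.py <<'E'
def goto(x,y,z,yaw=None):
    T=T_tool(); s=status.get_state(); d=T[:3,:3].T@(np.array([x,y,z])-T[:3,3])
    t=0 if yaw is None else -((yaw-s['eef_rot'][2]+180)%360-180)/360
    print('t',s['time_s'],'tcp',s['tcp_pos'].round(4),'rot',s['eef_rot'].round(2),'w',round(s['gripper_width'],4),'F',s['contact_force'].round(1),'-> shares',(d/.2).round(4),'turn',round(t,4),'mm',(d*1e3).round(1))
E
python3 - <<'E'
from h import *
im,d,P,K,W=look('wrist')
h=hexfit(P,(.480,-.066),.050,.058,.034);print(h)
goto(h[0][0],h[0][1],.030,h[0][2]-150)
E
```

```text
(array([ 0.4799, -0.0656, -3.9226,  0.0334]), 144, np.float64(0.27))
t 4.0667 tcp [ 0.4802 -0.0631  0.1107] rot [-1.7999e+02  3.0000e-02 -1.5401e+02] w 0.0525 F [-0.4 -0.7  0.2] -> shares [ 0.0071 -0.0103  0.4037] turn -0.0002 mm [ 1.4 -2.1 80.7]
```

step_arm --pt "0.007 -0.0105 0.0" --pt "0.007 -0.0105 0.1" --pt "0.007 -0.0105 0.2" --pt "0.007 -0.0105 0.3" --pt "0.007 -0.0105 0.36" --pt "0.007 -0.0105 0.4" --pt "0.007 -0.0105 0.404" --pt "0.007 -0.0105 0.404" --pt "0.007 -0.0105 0.404" --pt "0.007 -0.0105 0.404" --pt "0.007 -0.0105 0.404" --pt "0.007 -0.0105 0.404" --pt "0.007 -0.0105 0.404" --pt "0.007 -0.0105 0.404" --yaw '[0, 0, 0, 0, 0, 0, 0, 0, 0, 0, 0, 0, 0, 0]' --claw '[-0.2, -0.2, -0.2, -0.2, -0.2, -0.2, -0.2, -0.2, 1, 1, 1, 1, 1, 1]' --grip_force 30

```text
time_s: 5.23
tcp_pos: [0.4799, -0.0663, 0.0305]
eef_rot: [-180.0, 0.1, -154.0]
contact_force: [-1.1, 1.1, 6.4]
gripper_width: 0.0338
gripper_force: 30.0
```

Run:
```python
from h import *
goto(.4799,-.0656,.030,-154)
print(status.get_state()['gripper_force'])
```

```text
t 5.2333 tcp [ 0.4799 -0.0663  0.0305] rot [-1.7998e+02  7.0000e-02 -1.5401e+02] w 0.0338 F [-1.1  1.1  6.4] -> shares [-0.0016  0.0033  0.0023] turn -0.0 mm [-0.3  0.7  0.5]
29.999568244020338
```

step_arm --pt "0 0 -0.05" --pt "0 0 -0.15" --pt "0 0 -0.3" --pt "0 0 -0.45" --pt "0 0 -0.6" --pt "0 0 -0.65" --pt "0 0 -0.65" --pt "0 0 -0.65" --yaw '[0, 0, 0, 0, 0, 0, 0, 0]' --claw '[1, 1, 1, 1, 1, 1, 1, 1]'

```text
time_s: 5.9
tcp_pos: [0.4789, -0.0664, 0.1593]
eef_rot: [180.0, 0.0, -154.1]
contact_force: [0.1, 0.2, -3.8]
gripper_width: 0.0339
gripper_force: 30.0
```

Run:
```python
from h import *
P=np.load('top0.npz')['P']
for r in(.014,.016,.02): print(hexfit(P,(.5477,.164),.0625,.068,.024,r))
goto((.4799+.5468)/2,.05,.160,-149)
goto(.5468,.1655,.160,-144)
```

```text
(array([0.548 , 0.1643, 7.4763, 0.0217]), 32, np.float64(0.73))
(array([0.548 , 0.1643, 7.4763, 0.0217]), 32, np.float64(0.73))
(array([0.548 , 0.1643, 7.4763, 0.0217]), 32, np.float64(0.73))
t 5.9 tcp [ 0.4789 -0.0664  0.1593] rot [ 1.7997e+02  3.0000e-02 -1.5405e+02] w 0.0339 F [ 0.1  0.2 -3.8] -> shares [-0.4093  0.4479 -0.0032] turn -0.014 mm [-81.9  89.6  -0.6]
t 5.9 tcp [ 0.4789 -0.0664  0.1593] rot [ 1.7997e+02  3.0000e-02 -1.5405e+02] w 0.0339 F [ 0.1  0.2 -3.8] -> shares [-0.8124  0.8939 -0.0027] turn -0.0279 mm [-162.5  178.8   -0.5]
```

step_arm --pt "-0.15 0.16 -0.003" --pt "-0.3 0.33 -0.003" --pt "-0.45 0.5 -0.003" --pt "-0.6 0.66 -0.003" --pt "-0.72 0.79 -0.003" --pt "-0.79 0.87 -0.003" --pt "-0.812 0.894 -0.003" --pt "-0.812 0.894 -0.003" --pt "-0.812 0.894 -0.003" --pt "-0.812 0.894 -0.003" --yaw '[0, 0, -0.01, -0.02, -0.028, -0.028, -0.028, -0.028, -0.028, -0.028]' --claw '[1, 1, 1, 1, 1, 1, 1, 1, 1, 1]'

```text
time_s: 6.73
tcp_pos: [0.546, 0.1642, 0.1588]
eef_rot: [180.0, -0.2, -144.0]
contact_force: [-0.2, -0.7, -2.1]
gripper_width: 0.034
gripper_force: 30.0
```

Run:
```python
from h import *
for k in range(2):
    im,d,P,K,W=look('wrist')
    try: print(hexfit(P,(.547,.1655),.0625,.068,.024,.02))
    except Exception as e: print(e)
goto(.5468,.1655,.160,-144)
cv2.imwrite('pics/w3.png',im)
```

```text
(array([0.5464, 0.1651, 6.2662, 0.0215]), 91, np.float64(2.97))
(array([0.5468, 0.165 , 6.8461, 0.0217]), 92, np.float64(2.85))
t 6.8333 tcp [0.5466 0.1642 0.1598] rot [ 1.7999e+02 -6.0000e-02 -1.4401e+02] w 0.0336 F [-0.3 -1.1 -3. ] -> shares [-0.0048  0.0047 -0.001 ] turn -0.0 mm [-1.   0.9 -0.2]
```

View pics/w3.png

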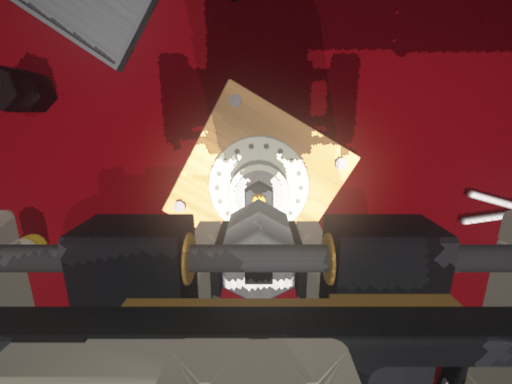

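step_arm --pt "-0.003 0.0035 0.1" --pt "-0.003 0.0035 0.2" --pt "-0.003 0.0035 0.28" --pt "-0.003 0.0035 0.32" --pt "-0.003 0.0035 0.324" --pt "-0.003 0.0035 0.324" --yaw '[0, 0, 0, 0, 0, 0]' --claw '[1, 1, 1, 1, 1, 1]'

```text
time_s: 7.33
tcp_pos: [0.5473, 0.1658, 0.0957]
eef_rot: [-180.0, -0.0, -144.0]
contact_force: [0.3, -0.0, -2.9]
gripper_width: 0.0339
gripper_force: 30.0
```

step_arm --pt "0 0 0.005" --pt "0 0 0.01" --pt "0 0 0.015" --pt "0 0 0.02" --pt "0 0 0.025" --pt "0 0 0.025" --pt "0 0 0.025" --yaw '[0, 0, 0, 0, 0, 0, 0]' --claw '[1, 1, 1, 1, 1, 1, 1]'

```text
time_s: 7.92
tcp_pos: [0.5476, 0.1666, 0.0924]
eef_rot: [-180.0, 0.1, -143.9]
contact_force: [-4.6, 0.2, 11.4]
gripper_width: 0.0339
gripper_force: 30.0
```

step_arm --pt "0 0 -0.01" --pt "0.007 0.002 -0.01" --pt "0.007 0.002 -0.01" --pt "0.007 0.002 -0.01" --pt "0.007 0.002 -0.01" --pt "0.007 0.002 -0.01" --yaw '[0, 0, 0, 0, 0, 0]' --claw '[1, 1, 1, 1, 1, 1]'

```text
time_s: 8.42
tcp_pos: [0.5456, 0.1658, 0.0925]
eef_rot: [180.0, -0.0, -143.9]
contact_force: [-1.7, -0.1, 0.7]
gripper_width: 0.0336
gripper_force: 30.0
```

Run:
```python
from h import *
goto(.5468,.1656,.0925,-144)
```

```text
t 8.4167 tcp [0.5456 0.1658 0.0925] rot [ 1.7999e+02 -3.0000e-02 -1.4394e+02] w 0.0336 F [-1.7 -0.1  0.7] -> shares [-0.0044 -0.0043 -0.0001] turn 0.0002 mm [-0.9 -0.9 -0. ]
```

step_arm --pt "-0.0045 -0.0045 0" --pt "-0.0045 -0.0045 0.01" --pt "-0.0045 -0.0045 0.015" --pt "0.0005 -0.0045 0.015" --pt "0.0005 0.0005 0.015" --pt "-0.0045 0.0005 0.015" --pt "-0.0095 0.0005 0.015" --pt "-0.0095 -0.0045 0.015" --pt "-0.0095 -0.0095 0.015" --pt "-0.0045 -0.0095 0.015" --pt "0.0005 -0.0095 0.015" --pt "-0.0045 -0.0045 0.015" --pt "-0.0045 -0.0045 0.015" --yaw '[0, 0, 0, 0, 0, 0, 0, 0, 0, 0, 0, 0, 0]' --claw '[1, 1, 1, 1, 1, 1, 1, 1, 1, 1, 1, 1, 1]'

```text
time_s: 9.5
tcp_pos: [0.5471, 0.1657, 0.0923]
eef_rot: [-180.0, 0.0, -143.9]
contact_force: [-12.4, -1.3, 25.8]
gripper_width: 0.0336
gripper_force: 30.0
```

Run:
```python
from h import *
goto(.5468,.1656,.0925,-144)
```

```text
t 9.5 tcp [0.5471 0.1657 0.0923] rot [-1.7996e+02  4.0000e-02 -1.4387e+02] w 0.0336 F [-12.4  -1.3  25.8] -> shares [ 0.0015  0.0008 -0.001 ] turn 0.0003 mm [ 0.3  0.2 -0.2]
```

step_arm --pt "0 0 -0.1" --pt "0 0 -0.2" --pt "0 0 -0.3" --pt "0 0 -0.3" --pt "0 0 -0.3" --yaw '[0, 0, 0, 0, 0]' --claw '[1, 1, 1, 1, 1]'

```text
time_s: 9.92
tcp_pos: [0.5478, 0.166, 0.1504]
eef_rot: [180.0, 0.1, -143.9]
contact_force: [-1.2, -0.5, -2.3]
gripper_width: 0.0337
gripper_force: 30.0
```

Run:
```python
from h import *
goto(.4799,-.0663,.140,-154)
```

```text
t 9.9167 tcp [0.5478 0.166  0.1504] rot [ 1.8000e+02  1.5000e-01 -1.4395e+02] w 0.0337 F [-1.2 -0.5 -2.3] -> shares [ 0.958  -0.7395  0.0494] turn 0.0279 mm [ 191.6 -147.9    9.9]
```

step_arm --pt "0.15 -0.12 0" --pt "0.3 -0.23 0" --pt "0.45 -0.35 0" --pt "0.6 -0.46 0.02" --pt "0.75 -0.58 0.05" --pt "0.88 -0.68 0.05" --pt "0.94 -0.73 0.05" --pt "0.958 -0.74 0.05" --pt "0.958 -0.74 0.05" --pt "0.958 -0.74 0.05" --pt "0.958 -0.74 0.05" --pt "0.958 -0.74 0.05" --yaw '[0, 0, 0.01, 0.02, 0.028, 0.028, 0.028, 0.028, 0.028, 0.028, 0.028, 0.028]' --claw '[1, 1, 1, 1, 1, 1, 1, 1, 1, 1, 1, 1]'

```text
time_s: 10.92
tcp_pos: [0.4796, -0.0659, 0.1393]
eef_rot: [180.0, -0.0, -154.0]
contact_force: [-0.7, -0.5, -3.7]
gripper_width: 0.0338
gripper_force: 30.0
```

Run:
```python
from h import *
goto(.4799,-.0663,.0315,-154)
```

```text
t 10.9167 tcp [ 0.4796 -0.0659  0.1393] rot [ 1.7999e+02 -1.0000e-02 -1.5395e+02] w 0.0338 F [-0.7 -0.5 -3.7] -> shares [-0.0006 -0.0023  0.539 ] turn 0.0001 mm [-1.000e-01 -5.000e-01  1.078e+02]
```

step_arm --pt "0 0 0.12" --pt "0 0 0.25" --pt "0 0 0.38" --pt "0 0 0.46" --pt "0 0 0.5" --pt "0 0 0.525" --pt "0 0 0.535" --pt "0 0 0.544" --pt "0 0 0.544" --pt "0 0 0.544" --yaw '[0, 0, 0, 0, 0, 0, 0, 0, 0, 0]' --claw '[1, 1, 1, 1, 1, 1, 1, 1, 1, 1]'

```text
time_s: 11.75
tcp_pos: [0.4799, -0.0666, 0.0315]
eef_rot: [-180.0, 0.1, -154.0]
contact_force: [-0.4, -0.2, -2.4]
gripper_width: 0.0339
gripper_force: 30.0
```

step_arm --pt "0 0 0.004" --pt "0 0 0.007" --pt "0 0 0.007" --pt "0 0 0.007" --pt "0 0 0.007" --pt "0 0 0.007" --pt "0 0 0.007" --yaw '[0, 0, 0, 0, 0, 0, 0]' --claw '[1, 1, 1, -0.2, -0.2, -0.2, -0.2]'

```text
time_s: 12.33
tcp_pos: [0.4794, -0.0668, 0.0295]
eef_rot: [-180.0, 0.0, -154.0]
contact_force: [1.1, 0.5, 0.0]
gripper_width: 0.0509
gripper_force: 0.0
```

step_arm --pt "0 0 -0.02" --pt "0 0 -0.1" --pt "0 0 -0.2" --pt "0 0 -0.3" --pt "0 0 -0.4" --pt "0 0 -0.4" --pt "0 0 -0.4" --yaw '[0, 0, 0, 0, 0, 0, 0]' --claw '[-0.2, -0.2, -0.2, -0.2, -0.2, -0.2, -0.2]'

```text
time_s: 12.92
tcp_pos: [0.4801, -0.0666, 0.1107]
eef_rot: [-180.0, 0.2, -154.0]
contact_force: [-0.0, -0.5, -0.9]
gripper_width: 0.0527
gripper_force: 0.0
```

Run:
```python
from h import *
im,d,P,K,W=look('wrist')
print(hexfit(P,(.480,-.066),.050,.058,.034))
goto(.480,-.1528,.11,-150-9.5)
```

```text
(array([ 0.4798, -0.066 , -4.4489,  0.0332]), 143, np.float64(0.29))
t 12.9667 tcp [ 0.4793 -0.0667  0.1097] rot [-1.8000e+02  6.0000e-02 -1.5403e+02] w 0.0528 F [0.3 0.4 0.7] -> shares [ 0.1854 -0.3884 -0.0017] turn 0.0152 mm [ 37.1 -77.7  -0.3]
```

Socket 1 is back upright in the tray: its top fits at z 54 mm, within 0.5 mm of where it stood. On to the middle socket.

step_arm --pt "0.09 -0.19 0" --pt "0.185 -0.388 0" --pt "0.185 -0.388 0" --pt "0.185 -0.388 0" --pt "0.185 -0.388 0" --pt "0.185 -0.388 0" --yaw '[0.015, 0.015, 0.015, 0.015, 0.015, 0.015]' --claw '[-0.2, -0.2, -0.2, -0.2, -0.2, -0.2]'

```text
time_s: 13.47
tcp_pos: [0.4797, -0.1522, 0.1088]
eef_rot: [180.0, -0.1, -159.4]
contact_force: [0.1, 0.6, 0.5]
gripper_width: 0.0529
gripper_force: 0.0
```

Run:
```python
from h import *
im,d,P,K,W=look('wrist')
h=hexfit(P,(.480,-.153),.050,.058,.034);print(h)
goto(h[0][0],h[0][1]-.0006,.030,h[0][2]-150)
```

```text
(array([ 0.4799, -0.1531, -9.9958,  0.0335]), 144, np.float64(0.27))
t 13.5167 tcp [ 0.4798 -0.152   0.109 ] rot [ 1.7998e+02 -4.0000e-02 -1.5937e+02] w 0.0525 F [ 0.2 -0.2  0.3] -> shares [ 0.0025 -0.0082  0.3949] turn 0.0017 mm [ 0.5 -1.6 79. ]
```

step_arm --pt "0.0025 -0.008 0.0" --pt "0.0025 -0.008 0.1" --pt "0.0025 -0.008 0.2" --pt "0.0025 -0.008 0.3" --pt "0.0025 -0.008 0.36" --pt "0.0025 -0.008 0.39" --pt "0.0025 -0.008 0.395" --pt "0.0025 -0.008 0.395" --pt "0.0025 -0.008 0.395" --pt "0.0025 -0.008 0.395" --pt "0.0025 -0.008 0.395" --pt "0.0025 -0.008 0.395" --pt "0.0025 -0.008 0.395" --pt "0.0025 -0.008 0.395" --yaw '[0.0017, 0.0017, 0.0017, 0.0017, 0.0017, 0.0017, 0.0017, 0.0017, 0.0017, 0.0017, 0.0017, 0.0017, 0.0017, 0.0017]' --claw '[-0.2, -0.2, -0.2, -0.2, -0.2, -0.2, -0.2, -0.2, 1, 1, 1, 1, 1, 1]' --grip_force 30

```text
time_s: 14.68
tcp_pos: [0.4806, -0.1543, 0.031]
eef_rot: [-180.0, 0.1, -160.0]
contact_force: [-0.9, 2.7, 6.9]
gripper_width: 0.0335
gripper_force: 30.0
```

step_arm --pt "0 0 -0.05" --pt "0 0 -0.15" --pt "0 0 -0.3" --pt "0 0 -0.45" --pt "0 0 -0.55" --pt "0 0 -0.55" --pt "0 0 -0.55" --pt "0 0 -0.55" --yaw '[0, 0, 0, 0, 0, 0, 0, 0]' --claw '[1, 1, 1, 1, 1, 1, 1, 1]'

```text
time_s: 15.35
tcp_pos: [0.4792, -0.1544, 0.1399]
eef_rot: [180.0, -0.0, -160.1]
contact_force: [-0.6, -0.9, -2.7]
gripper_width: 0.0335
gripper_force: 30.0
```

Run:
```python
from h import *
goto(.5468,.1654,.140,-144)
```

```text
t 15.35 tcp [ 0.4792 -0.1544  0.1399] rot [ 1.7996e+02 -4.0000e-02 -1.6006e+02] w 0.0335 F [-0.6 -0.9 -2.7] -> shares [-8.6280e-01  1.3879e+00 -2.0000e-04] turn -0.0446 mm [-172.6  277.6   -0. ]
```

step_arm --pt "-0.1 0.16 0" --pt "-0.2 0.32 0" --pt "-0.3 0.48 0" --pt "-0.4 0.64 0" --pt "-0.43 0.694 0" --yaw '[0, 0, 0, 0, 0]' --claw '[1, 1, 1, 1, 1]'

```text
time_s: 15.77
tcp_pos: [0.5139, 0.0087, 0.139]
eef_rot: [180.0, -0.1, -159.9]
contact_force: [-0.5, -0.6, -2.0]
gripper_width: 0.034
gripper_force: 30.0
```

step_arm --pt "-0.1 0.16 0" --pt "-0.2 0.32 0" --pt "-0.3 0.48 0" --pt "-0.38 0.62 0" --pt "-0.42 0.68 0" --pt "-0.43 0.694 0" --pt "-0.43 0.694 0" --pt "-0.43 0.694 0" --pt "-0.43 0.694 0" --pt "-0.43 0.694 0" --pt "-0.43 0.694 0" --yaw '[-0.01, -0.02, -0.03, -0.04, -0.0446, -0.0446, -0.0446, -0.0446, -0.0446, -0.0446, -0.0446]' --claw '[1, 1, 1, 1, 1, 1, 1, 1, 1, 1, 1]'

```text
time_s: 16.68
tcp_pos: [0.5469, 0.1642, 0.1405]
eef_rot: [180.0, 0.0, -144.1]
contact_force: [0.3, 1.1, -2.3]
gripper_width: 0.0337
gripper_force: 30.0
```

Run:
```python
from h import *
goto(.5468,.1654,.096,-144)
```

```text
t 16.6833 tcp [0.5469 0.1642 0.1405] rot [ 180.      0.   -144.06] w 0.0337 F [ 0.3  1.1 -2.3] -> shares [-0.0034  0.0052  0.2223] turn -0.0002 mm [-0.7  1.  44.5]
```

step_arm --pt "-0.002 0.003 0.08" --pt "-0.002 0.003 0.16" --pt "-0.002 0.003 0.2" --pt "-0.002 0.003 0.22" --pt "-0.002 0.003 0.222" --pt "-0.002 0.003 0.222" --pt "-0.002 0.003 0.222" --yaw '[0, 0, 0, 0, 0, 0, 0]' --claw '[1, 1, 1, 1, 1, 1, 1]'

```text
time_s: 17.27
tcp_pos: [0.5474, 0.1661, 0.0967]
eef_rot: [-180.0, 0.1, -144.0]
contact_force: [-0.0, -0.1, -2.3]
gripper_width: 0.0338
gripper_force: 30.0
```

Run:
```python
from h import *
import time
for k in range(4): goto(.5468,.1654,.096,-144); cams.capture('top')
```

```text
t 17.2667 tcp [0.5474 0.1661 0.0967] rot [-1.7999e+02  6.0000e-02 -1.4397e+02] w 0.0338 F [-0.  -0.1 -2.3] -> shares [ 0.0047 -0.001   0.0036] turn 0.0001 mm [ 0.9 -0.2  0.7]
t 17.3167 tcp [0.5475 0.1662 0.0968] rot [-1.7999e+02  8.0000e-02 -1.4397e+02] w 0.0337 F [-0.2  0.  -2.2] -> shares [ 0.005  -0.0012  0.0041] turn 0.0001 mm [ 1.  -0.2  0.8]
t 17.3667 tcp [0.5474 0.1662 0.0968] rot [-1.7999e+02  7.0000e-02 -1.4397e+02] w 0.0335 F [ 0.   0.2 -2.2] -> shares [ 0.0046 -0.0014  0.0038] turn 0.0001 mm [ 0.9 -0.3  0.8]
t 17.4167 tcp [0.5473 0.1662 0.0966] rot [-1.8000e+02  6.0000e-02 -1.4397e+02] w 0.0335 F [ 0.4 -0.9 -1.5] -> shares [ 0.0042 -0.0016  0.0032] turn 0.0001 mm [ 0.8 -0.3  0.6]
```

step_arm --pt "0.0045 -0.001 0" --pt "0.0045 -0.001 0.005" --pt "0.0045 -0.001 0.01" --pt "0.0045 -0.001 0.015" --pt "0.0045 -0.001 0.02" --pt "0.0045 -0.001 0.025" --pt "0.0045 -0.001 0.03" --pt "0.0045 -0.001 0.03" --yaw '[0, 0, 0, 0, 0, 0, 0, 0]' --claw '[1, 1, 1, 1, 1, 1, 1, 1]'

```text
time_s: 18.13
tcp_pos: [0.5466, 0.1654, 0.0899]
eef_rot: [-180.0, 0.0, -144.0]
contact_force: [1.7, -0.5, -2.9]
gripper_width: 0.0337
gripper_force: 30.0
```

Run:
```python
from h import *
goto(.5468,.1654,.0785,-144)
```

```text
t 18.1333 tcp [0.5466 0.1654 0.0899] rot [-1.7999e+02  2.0000e-02 -1.4397e+02] w 0.0337 F [ 1.7 -0.5 -2.9] -> shares [-0.0009 -0.0004  0.0568] turn 0.0001 mm [-0.2 -0.1 11.4]
```

It is 3 mm below the nut top with no resistance, so this one fits. Lowering it home.

step_arm --pt "0 0 0.008" --pt "0 0 0.016" --pt "0 0 0.024" --pt "0 0 0.032" --pt "0 0 0.04" --pt "0 0 0.048" --pt "0 0 0.054" --pt "0 0 0.054" --pt "0 0 0.054" --yaw '[0, 0, 0, 0, 0, 0, 0, 0, 0]' --claw '[1, 1, 1, 1, 1, 1, 1, 1, 1]'

```text
time_s: 18.88
tcp_pos: [0.5466, 0.1654, 0.0791]
eef_rot: [-180.0, 0.0, -144.0]
contact_force: [2.7, -0.2, -2.6]
gripper_width: 0.0339
gripper_force: 30.0
```

Run:
```python
from h import *
goto(.5468,.1654,.0785,-144)
```

```text
t 18.8833 tcp [0.5466 0.1654 0.0791] rot [-1.7999e+02  3.0000e-02 -1.4397e+02] w 0.0339 F [ 2.7 -0.2 -2.6] -> shares [-0.0009 -0.0005  0.0031] turn 0.0001 mm [-0.2 -0.1  0.6]
```

Force has not risen yet, so I press gently until it rests on the washer.

step_arm --pt "0 0 0.004" --pt "0 0 0.008" --pt "0 0 0.012" --pt "0 0 0.012" --pt "0 0 0.012" --pt "0 0 0.012" --yaw '[0, 0, 0, 0, 0, 0]' --claw '[1, 1, 1, 1, 1, 1]'

```text
time_s: 19.38
tcp_pos: [0.5466, 0.1654, 0.079]
eef_rot: [-180.0, 0.1, -143.9]
contact_force: [-5.0, -0.0, 17.3]
gripper_width: 0.0337
gripper_force: 30.0
```

Run:
```python
from h import *
goto(.5468,.1654,.0785,-144)
im,d,P,K,W=look('scene');cv2.imwrite('pics/s2.png',cv2.resize(im[110:260,100:370],(800,444),interpolation=cv2.INTER_CUBIC))
```

```text
t 19.3833 tcp [0.5466 0.1654 0.079 ] rot [-1.7997e+02  8.0000e-02 -1.4393e+02] w 0.0337 F [-5.  -0.  17.3] -> shares [-0.0007 -0.0004  0.0026] turn 0.0002 mm [-0.1 -0.1  0.5]
```

View pics/s2.png

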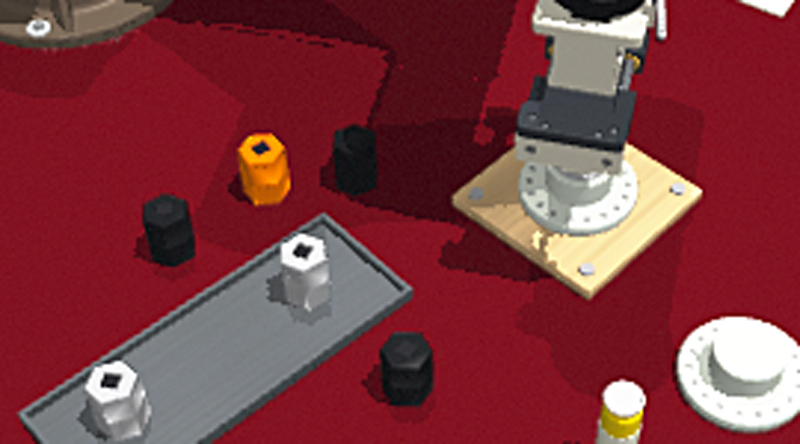

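The scene crop shows two sockets upright in the tray at (305,270) and (118,400). The bystanders are where they were, and the gripper holds the socket down on the nut at (580,165). TCP z is 79 mm, which matches the washer, with about 20 N of support.

```bash
python3 -c "
from plant import job; print(job.close_job())"
```

```text
the job is handed in; nothing more can be done
None
```

The middle socket fits: it is fully home on the washer and still gripped, the one misfit I tried is back upright in the tray, and the job was handed in at about 19 s.

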